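# Find the fixture's soft foot and press its shim flat

## Task

The green indexing fixture rocks on one of its four corner feet. With the gripper shut, press down on the corners with the fingertips until you find the one that gives, then push that corner's red shim tab down until it lies flat, and move clear. Leave the other three tabs up, do not lift or shift the fixture, and leave the loose things around it where they are.

Things in the scene. Friction and masses are not known exactly. Their poses are not given: they have to be found in the camera images.
- setting_plate: Fixed dark steel plate 320 x 290 x 20 mm lying on the bench, origin at the centre of its underside. Its x axis is the job's 'forward' (roughly away from the robot, up to 0.35 rad askew), y to the left. On it stand four grey foot units at (+-65, +-90) mm from its centre, which carry the fixture.
- fixture_mid (a point): Centre of the green fixture's base plate (12 mm thick, underside 46 mm above the bench). The fixture (about 0.7 kg, loose, axes as the setting plate's) is a 180 x 90 mm plate with four ears, each 40 mm wide along x, reaching out to 110 mm either side; a grey and aluminium dial 84 mm across stands on its middle (top 74 mm above the bench), a small black handwheel on its far end.
- ear_near_left (a point): Aluminium spot 26 mm across on the top of the fixture's near left ear, right above its foot, at (-65, 90) mm from the fixture's centre, 58 mm above the bench at rest: the place to press this corner. Three of the four corners are firm; one, not always the same, sinks 5 mm under about 3 to 5 N and springs back when let go; a push of about 10 N shows it surely.
- ear_near_right (a point): Aluminium spot 26 mm across on the top of the fixture's near right ear, right above its foot, at (-65, -90) mm from the fixture's centre, 58 mm above the bench at rest: the place to press this corner. Three of the four corners are firm; one, not always the same, sinks 5 mm under about 3 to 5 N and springs back when let go; a push of about 10 N shows it surely.
- ear_far_left (a point): Aluminium spot 26 mm across on the top of the fixture's far left ear, right above its foot, at (65, 90) mm from the fixture's centre, 58 mm above the bench at rest: the place to press this corner. Three of the four corners are firm; one, not always the same, sinks 5 mm under about 3 to 5 N and springs back when let go; a push of about 10 N shows it surely.
- ear_far_right (a point): Aluminium spot 26 mm across on the top of the fixture's far right ear, right above its foot, at (65, -90) mm from the fixture's centre, 58 mm above the bench at rest: the place to press this corner. Three of the four corners are firm; one, not always the same, sinks 5 mm under about 3 to 5 N and springs back when let go; a push of about 10 N shows it surely.
- tab_near_left (a point): Middle of the top of the near left ear's red shim tab, 30 x 26 mm, about 63 mm from the ear's spot along the job's -x (the far ears' tabs stand in the gap between far and near ears). Up, the point is about 59 to 60 mm above the bench; flat, 47 mm and 4 mm farther to -x. Its hinge lies between tab and ear, 34 mm from the spot, 44 mm above the bench.
- shim_near_left (a joint): Angle of the near left ear's shim: 0 to 0.05 rad at the start (tab sloping up by about 0.4 rad), 0.42 rad pressed flat, level. About 5 N straight down on the tab swings it down; it stays where it is left. Flat, its inner end props the ear's underside.
- telltale_near_left (a joint): Travel (m) of a small tell-tale pin under the near left ear: about 0 at the start; if the ear has been pressed and has sunk, the pin stays pushed in by about as much (0.004 to 0.005 when it sank fully). Hidden from view.
- tab_near_right (a point): Middle of the top of the near right ear's red shim tab, 30 x 26 mm, about 63 mm from the ear's spot along the job's -x (the far ears' tabs stand in the gap between far and near ears). Up, the point is about 59 to 60 mm above the bench; flat, 47 mm and 4 mm farther to -x. Its hinge lies between tab and ear, 34 mm from the spot, 44 mm above the bench.
- shim_near_right (a joint): Angle of the near right ear's shim: 0 to 0.05 rad at the start (tab sloping up by about 0.4 rad), 0.42 rad pressed flat, level. About 5 N straight down on the tab swings it down; it stays where it is left. Flat, its inner end props the ear's underside.
- telltale_near_right (a joint): Travel (m) of a small tell-tale pin under the near right ear: about 0 at the start; if the ear has been pressed and has sunk, the pin stays pushed in by about as much (0.004 to 0.005 when it sank fully). Hidden from view.
- tab_far_left (a point): Middle of the top of the far left ear's red shim tab, 30 x 26 mm, about 63 mm from the ear's spot along the job's -x (the far ears' tabs stand in the gap between far and near ears). Up, the point is about 59 to 60 mm above the bench; flat, 47 mm and 4 mm farther to -x. Its hinge lies between tab and ear, 34 mm from the spot, 44 mm above the bench.
- shim_far_left (a joint): Angle of the far left ear's shim: 0 to 0.05 rad at the start (tab sloping up by about 0.4 rad), 0.42 rad pressed flat, level. About 5 N straight down on the tab swings it down; it stays where it is left. Flat, its inner end props the ear's underside.
- telltale_far_left (a joint): Travel (m) of a small tell-tale pin under the far left ear: about 0 at the start; if the ear has been pressed and has sunk, the pin stays pushed in by about as much (0.004 to 0.005 when it sank fully). Hidden from view.
- tab_far_right (a point): Middle of the top of the far right ear's red shim tab, 30 x 26 mm, about 63 mm from the ear's spot along the job's -x (the far ears' tabs stand in the gap between far and near ears). Up, the point is about 59 to 60 mm above the bench; flat, 47 mm and 4 mm farther to -x. Its hinge lies between tab and ear, 34 mm from the spot, 44 mm above the bench.
- shim_far_right (a joint): Angle of the far right ear's shim: 0 to 0.05 rad at the start (tab sloping up by about 0.4 rad), 0.42 rad pressed flat, level. About 5 N straight down on the tab swings it down; it stays where it is left. Flat, its inner end props the ear's underside.
- telltale_far_right (a joint): Travel (m) of a small tell-tale pin under the far right ear: about 0 at the start; if the ear has been pressed and has sunk, the pin stays pushed in by about as much (0.004 to 0.005 when it sank fully). Hidden from view.
- blank_mid (a point): Centre of a brass ring, 34 mm across and 10 mm high, lying loose on the fixture's dial: to be left there.
- oil_jar_mid (a point): Half-way up an amber jar, 44 mm across, 65 mm high, on the bench beside the work: to be left alone.
- driver: Yellow-handled screwdriver, 150 mm long, lying on the bench beside the work, origin under its middle: to be left alone.
- weight_mid (a point): Half-way up a knobbed brass weight, 40 mm across, 50 mm high, on the bench beside the work: to be left alone.

How it is judged:
On the way, in this order (a step that is already met when the one before it is completed fails the run):
1. the rocking corner has been pressed down so that it gives (2.5 mm or more) (value of joint any of telltale_near_left, telltale_near_right, telltale_far_left, telltale_far_right above 0.002 m), for 0.1 s.
2. that corner's shim tab is pressed flat (((value of joint shim_near_left above 0.36 rad and value of joint telltale_near_left above 0.002 m and value of joint each of shim_near_right, shim_far_left, shim_far_right below 0.1 rad) or (value of joint shim_near_right above 0.36 rad and value of joint telltale_near_right above 0.002 m and value of joint each of shim_near_left, shim_far_left, shim_far_right below 0.1 rad) or (value of joint shim_far_left above 0.36 rad and value of joint telltale_far_left above 0.002 m and value of joint each of shim_near_left, shim_near_right, shim_far_right below 0.1 rad) or (value of joint shim_far_right above 0.36 rad and value of joint telltale_far_right above 0.002 m and value of joint each of shim_near_left, shim_near_right, shim_far_left below 0.1 rad))), for 0.2 s.
At the end, for the whole second after the job is handed in: The rocking corner's shim is flat (0.36 rad or more of 0.42), the other three still stand up (under 0.10 rad), the fixture rests level (within 0.02 rad) within 10 mm and 0.08 rad of its starting place, and the loose things are within 30 mm of where they were (((value of joint shim_near_left above 0.36 rad and value of joint telltale_near_left above 0.002 m and value of joint each of shim_near_right, shim_far_left, shim_far_right below 0.1 rad) or (value of joint shim_near_right above 0.36 rad and value of joint telltale_near_right above 0.002 m and value of joint each of shim_near_left, shim_far_left, shim_far_right below 0.1 rad) or (value of joint shim_far_left above 0.36 rad and value of joint telltale_far_left above 0.002 m and value of joint each of shim_near_left, shim_near_right, shim_far_right below 0.1 rad) or (value of joint shim_far_right above 0.36 rad and value of joint telltale_far_right above 0.002 m and value of joint each of shim_near_left, shim_near_right, shim_far_left below 0.1 rad)) and distance of fixture_mid from where it was at the start of the episode below 0.01 m and angle between the x axis of fixture_mid and the x axis of setting_plate, either way round below 0.08 rad and angle between fixture_mid's own z axis and vertical below 0.02 rad and distance of each of blank_mid, oil_jar_mid, driver, weight_mid from where it was at the start of the episode below 0.03 m); the robot touches nothing.
It fails at once if a shim tab is pushed down whose corner is firm or has not been pressed and found to give ((value of joint shim_near_left above 0.15 rad and not (value of joint telltale_near_left above 0.002 m)) or (value of joint shim_near_right above 0.15 rad and not (value of joint telltale_near_right above 0.002 m)) or (value of joint shim_far_left above 0.15 rad and not (value of joint telltale_far_left above 0.002 m)) or (value of joint shim_far_right above 0.15 rad and not (value of joint telltale_far_right above 0.002 m))).
It fails at once if the fixture is lifted or shoved (its middle moves more than 15 mm) (distance of fixture_mid from where it was at the start of the episode above 0.015 m).
It fails at once if a loose thing is lifted, carried or knocked away (more than 40 mm) (distance of any of blank_mid, oil_jar_mid, driver, weight_mid from where it was at the start of the episode above 0.04 m).
It also fails if it takes over 61 s, if anything falls off the work surface, if the arm or the gripper's body presses on something with over 40 N, if the wrist force passes 120 N, or if a joint passes its speed limit or range.

## Robot

A 6-joint arm with a two-finger parallel gripper is mounted at the origin on the work surface. World frame = base frame: x ahead of the robot, y to its left, z up, the work surface at z = 0. Lengths are in m, angles in rad, forces in N, time in s.
With the tool pointing down it reaches from about 0.325 to 0.85 m from the base axis. Payload 15.5 kg.
Tool frame: the origin (TCP) lies between the finger pads; the fingertips stand 14 mm ahead of it and the grasp point (between the pads) lies 5 mm behind it; z points along the fingers, y is the line along which they close (so a half turn about z gives the same grasp; the last joint's range is limited). The gripper opens to 91 mm and grips with 3 to 60 N. Pads are 32 mm wide; open, the fingers measure 118 mm over their backs; the gripper's body (76 mm by 178 mm) begins 60 mm behind the grasp point.
Start: joints at [-0.096, 0.494, 1.345, -0, 1.302, -0.096], TCP at [0.625, 0, 0.206] pointing down, gripper open.
Joint ranges: [-2.91, 2.91], [-0.82, 2.16], [0.22, 2.67], [-1.22, 4.37], [0.12, 2.79], [-3.08, 3.08]. Speed limits (rad/s): [1.89, 1.89, 2.57, 3.01, 3.01, 3.01].

## Interface

Orientations are given as a unit quaternion [w, x, y, z].
In Python, from cell import env gives the robot as it stands.
- The arm moves only by the tool send_rows, never from a script. Its argument "plan" is text: rows parted by semicolons, each of 5 numbers parted by spaces: the shift along the tool's x, y, z in cm, then the turn about the tool's z in degrees, then the finger opening in cm, from 0 to 9.12. In form: x y z twist claw; .... A call has 1 to 8 rows; each row is the pose to reach, as a shift and turn from the pose commanded when the call began, along the tool's axes at that moment; what a row does not reach only later rows make up. A row lasts 1/10 s, in which the tool goes at most 50 mm and 8.59 degrees, less where a joint would pass 70% of its speed; a pose out of reach is approached as far as the arm can. A call with a gripper value outside its range is refused whole. The fingers move at their own pace and stop on an object; "newtons" is the grip in N (left out, the last holds). Time passes only in rows, so rows that repeat a pose let the fingers close. It gives the time, the measured TCP pose, the force, the opening and the grip force at its end, in the units of the state.
- env.state(): the state, without advancing time (a new reading comes with each control period).
- env.camera(name): name is "scene" or "side" or "wrist"; returns a dict with "img" (400x640x3 uint8, red, green, blue), "range_z" (400x640 float32, m along the optical axis (not along the pixel's ray), 0 where there is no reading), "K" (3x3 intrinsics, pixels), "R" (3x3) and "t" (3): a world point X has camera coordinates R X + t. Camera axes: x right, y down, z forward; pixel columns grow to the right and rows downward; lengths in m; the calibration is good to about 2 mm. A picture is of the moment at which its call begins.
- env.sign_off(): hands the job in; it is judged then, once.
Trained networks look in a picture, given as the dict that the camera call returned (one of the last four; its "shot" number tells which), for a name from the list of things; names that differ only in an ending like _2 or _b are one class to them, and where a whole thing is asked for, a point or a joint stands for the part that bears it (a point fixed in the world has none). Each returns a list of dicts, best first, with "score" (0 to 1); they miss things now and then, are a little off and sometimes report something else, mostly with a low value. They report only what shows in the picture. A call takes as long as a camera call.
- env.masks_of(query, picture): "pixels" (400x640 bool, what is visible of it) and "extent" ([left, top, right, bottom] in pixels, round what is visible of it).
- env.mark_of(query, picture): "uv" ([column, row] in pixels: a listed point, or the origin of a listed thing).
The state is a dict: "t": time; "q": joint angles; "qd": joint speeds; "effort": joint torques, N m; "eef_pos": TCP position; "tool_rot": TCP orientation; "wrist_force": force on the tool from outside, world axes, zero at the start; "ft_torque": the same for the moment, N m; "opening": opening from 0.0 (shut) to 1.0 (fully open); "grasp_force": force on a finger pad.
Only numpy, scipy, OpenCV 4.12 (cv2) and the standard library are available. Lean on these libraries where they do the work, as an engineer would, in place of code of your own. Each camera call takes 0.05 s, during which the arm holds its last target. There are 200 camera calls.

## Working session

There is one attempt and no reset: what is moved stays moved. The work goes in short steps, Python scripts to look and compute and a tool call to move; the robot and the scene stay as the last step left them, time stands still between calls to the robot, and variables do not carry over. Pictures are saved under pics/ and viewed, at most 10 in all, crops included, and the job is handed in when it is done.

Besides the shell and the picture viewer there is one more tool, called after "Request:" by a JSON object that holds its "api" and its "payload". send_rows: Moves the arm, as the interface text tells. Its arguments: {"type":"object","properties":{"plan":{"type":"string"},"newtons":{"type":"number"}},"required":["plan"]}

```bash
mkdir -p pics
cat > h.py <<'E'
import numpy as np,cv2
from cell import env
def w(pic,uv,z=None):
    K,R,t=pic["K"],pic["R"],pic["t"]
    d=R.T@np.linalg.solve(K,[uv[0],uv[1],1.]); o=-R.T@t
    return o+d*((z-o[2])/d[2])
E
cat > a.py <<'E'
from h import *
s=env.state();print(s["t"],s["eef_pos"],s["tool_rot"],s["wrist_force"])
Z=dict(ear=.058,tab=.0595,fixture_mid=.058,blank_mid=.08,oil_jar_mid=.032,driver=.01,weight_mid=.025,setting_plate=0.)
for n in ["scene","side"]:
    p=env.camera(n);cv2.imwrite(f"pics/{n}.png",p["img"][:,:,::-1])
    for q in ["ear_near_left","ear_near_right","ear_far_left","ear_far_right","tab_near_left","tab_near_right","tab_far_left","tab_far_right","fixture_mid","blank_mid","oil_jar_mid","driver","weight_mid","setting_plate"]:
        for m in env.mark_of(q,p)[:1]:
            z=Z.get(q,Z.get(q[:3]));print(n,q,round(m["score"],2),np.round(m["uv"]),np.round(w(p,m["uv"],z),3))
E
python3 a.py
```

```text
0.0 [6.24591719e-01 1.85701652e-05 2.05030717e-01] [-4.77284145e-04  7.07134894e-01  7.07078392e-01 -4.01590720e-04] [ 0.16741093  0.2406518  -0.44757701]
scene ear_near_left 0.84 [340. 180.] [0.529 0.117 0.058]
scene ear_near_right 0.58 [262. 222.] [ 0.52  -0.07   0.058]
scene ear_far_left 0.76 [384. 217.] [0.655 0.114 0.058]
scene ear_far_right 0.73 [361. 199.] [0.595 0.114 0.058]
scene tab_near_left 0.6 [324. 162.] [0.464 0.128 0.06 ]
scene tab_near_right 0.8 [247. 200.] [ 0.456 -0.06   0.06 ]
scene tab_far_left 0.86 [362. 196.] [0.589 0.12  0.06 ]
scene tab_far_right 0.86 [285. 243.] [ 0.588 -0.066  0.06 ]
scene fixture_mid 0.67 [329. 225.] [0.605 0.023 0.058]
scene blank_mid 0.69 [323. 213.] [0.591 0.02  0.08 ]
scene driver 0.71 [236. 297.] [ 0.597 -0.179  0.01 ]
scene weight_mid 0.87 [388. 176.] [0.559 0.23  0.025]
scene setting_plate 0.6 [327. 237.] [0.589 0.031 0.   ]
side ear_near_left 0.95 [320. 230.] [0.531 0.116 0.058]
side ear_near_right 0.62 [329. 170.] [ 0.524 -0.062  0.058]
side ear_far_left 0.72 [258. 221.] [0.66  0.105 0.058]
side ear_far_right 0.93 [273. 167.] [ 0.654 -0.062  0.058]
side tab_near_left 0.64 [351. 232.] [0.468 0.118 0.06 ]
side tab_near_right 0.59 [361. 174.] [ 0.45  -0.054  0.06 ]
side tab_far_left 0.53 [310. 156.] [ 0.572 -0.107  0.06 ]
side tab_far_right 0.51 [306. 169.] [ 0.578 -0.06   0.06 ]
side fixture_mid 0.98 [297. 197.] [0.589 0.03  0.058]
side blank_mid 0.5 [298. 183.] [0.589 0.008 0.08 ]
side oil_jar_mid 0.82 [239. 277.] [0.677 0.225 0.032]
side driver 0.74 [316. 231.] [0.541 0.081 0.01 ]
side weight_mid 0.88 [305. 284.] [0.55  0.226 0.025]
side setting_plate 0.84 [298. 213.] [0.589 0.025 0.   ]
```

View pics/scene.png

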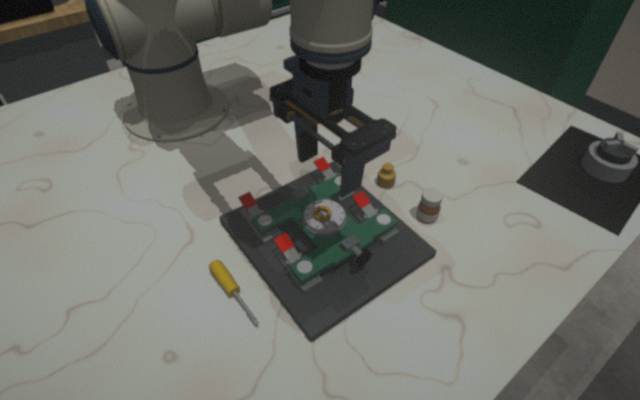

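```bash
cat > fit.py <<'E'
from h import *
# fit pose to points
P={"enl":(-65,90,.5295,.1165),"enr":(-65,-90,.522,-.066),"efl":(65,90,.657,.110),"efr":(65,-90,.654,-.062),"tnl":(-128,90,.466,.123),"tnr":(-128,-90,.453,-.057),"tfl":(2,90,.589,.12),"tfr":(2,-90,.583,-.063)}
from scipy.optimize import least_squares
A=np.array(list(P.values()))
f=lambda v:np.concatenate([v[0]+A[:,0]/1e3*np.cos(v[2])-A[:,1]/1e3*np.sin(v[2])-A[:,2],v[1]+A[:,0]/1e3*np.sin(v[2])+A[:,1]/1e3*np.cos(v[2])-A[:,3]])
r=least_squares(f,[.59,.025,0],loss="soft_l1",f_scale=.003);print(r.x,np.round(r.fun*1000,1))
c,s=np.cos(r.x[2]),np.sin(r.x[2])
for k,a in zip(P,A):print(k,r.x[0]+(a[0]*c-a[1]*s)/1e3,r.x[1]+(a[0]*s+a[1]*c)/1e3)
E
python3 fit.py
python3 - <<'E'
from h import *
p=env.camera("wrist");cv2.imwrite("pics/wrist.png",p["img"][:,:,::-1])
for q in ["ear_near_left","ear_near_right","ear_far_left","ear_far_right","tab_near_left","tab_near_right","tab_far_left","tab_far_right","fixture_mid"]:
    for m in env.mark_of(q,p)[:2]:print(q,round(m["score"],2),np.round(m["uv"]),np.round(w(p,m["uv"],.0595 if q[0]=="t" else .058),3))
E
```

```text
[ 0.58846029  0.02659126 -0.04234741] [-2.2 -2.3  0.2 -4.4 -1.6  3.8  5.3  3.6  2.8  5.4  3.8 -4.1 -1.1 -0.9
 -3.6 -0.4]
enl 0.5273286960262532 0.11926233588596932
enr 0.5197084402378533 -0.06057629094853295
efl 0.6572121487400604 0.11375881781656935
efr 0.6495918929516605 -0.06607980901793292
tnl 0.46438517663417744 0.1219294254119093
tnr 0.4567649208457775 -0.057909201422592954
tfl 0.5942686293479846 0.11642590734250934
tfr 0.5866483735595847 -0.06341271949199294
ear_near_left 0.62 [226.  74.] [0.525 0.119 0.058]
ear_far_left 0.84 [351.  81.] [0.657 0.112 0.058]
ear_far_right 0.97 [340. 240.] [ 0.647 -0.068  0.058]
tab_near_left 0.94 [171.  73.] [0.469 0.12  0.06 ]
tab_near_right 0.64 [180. 230.] [ 0.457 -0.054  0.06 ]
tab_far_left 0.63 [291.  80.] [0.593 0.113 0.06 ]
tab_far_right 0.95 [289. 237.] [ 0.586 -0.064  0.06 ]
fixture_mid 0.67 [288. 167.] [0.587 0.021 0.058]
```

View pics/wrist.png

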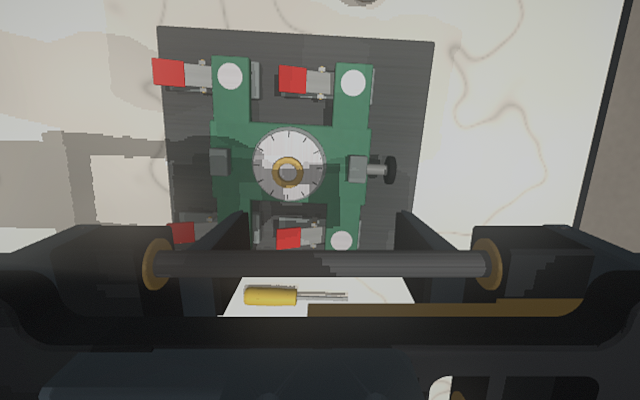

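The pictures show the green fixture with the spots near-left (231,76), far-left (353,83) and far-right (341,240). All four tabs are up. The fixture centre is about (0.589, 0.0245), yaw about -0.057. I'll shut the gripper and press the far-right spot first.

Request:
{"api": "send_rows", "payload": {"plan": "-5 2 0 0 0; -6.8 2.3 4 0 0; -6.8 2.3 8 0 0; -6.8 2.3 11 0 0; -6.8 2.3 12 0 0; -6.8 2.3 12 0 0; -6.8 2.3 12 0 0; -6.8 2.3 12 0 0", "newtons": 20}}

```text
t: 2.8
eef_pos: [0.6492, -0.068, 0.0875]
tool_rot: [0.001, 0.707, 0.707, 0.001]
wrist_force: [-0.4, 0.2, 0.6]
opening: 0.331
grasp_force: 0.0
```

Run:
```python
from h import *
s=env.state();print(s["t"],s["eef_pos"],s["tool_rot"],s["wrist_force"],s["opening"])
p=env.camera("wrist");cv2.imwrite("pics/wrist2.png",p["img"][:,:,::-1])
for q in ["ear_near_left","ear_near_right","ear_far_left","ear_far_right","tab_near_right","tab_far_right"]:
    for m in env.mark_of(q,p)[:1]:print(q,round(m["score"],2),np.round(m["uv"]),np.round(w(p,m["uv"],.0595 if q[0]=="t" else .058),3))
```

```text
2.8 [ 0.64915543 -0.06804184  0.0875435 ] [0.00119272 0.70702446 0.70718761 0.00082367] [-0.39113348  0.22592212  0.63942713] 0.33065218336922875
ear_near_right 0.57 [149. 210.] [ 0.52  -0.062  0.058]
ear_far_right 0.94 [320. 217.] [ 0.648 -0.067  0.058]
tab_near_right 0.59 [ 61. 205.] [ 0.457 -0.057  0.06 ]
tab_far_right 0.89 [236. 216.] [ 0.586 -0.066  0.06 ]
```

View pics/wrist2.png

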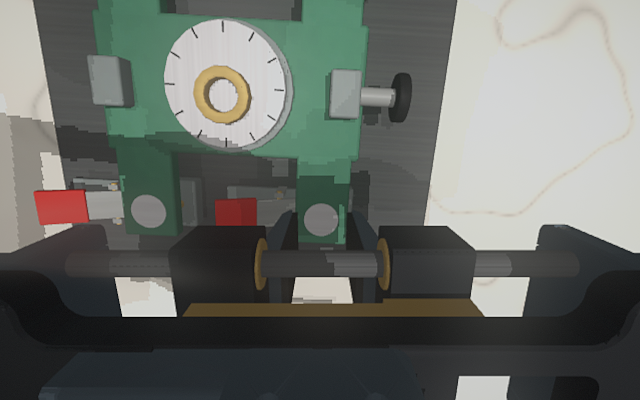

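The far-right spot (320,217) lies at (0.648, -0.067), matching the tool position. The fingers are still closing, so I'll wait for them and then approach.

Request:
{"api": "send_rows", "payload": {"plan": "0 -0.1 0 0 0; 0 -0.1 0 0 0; 0 -0.1 0 0 0; 0 -0.1 0 0 0; 0 -0.1 0 0 0; 0 -0.1 0.6 0 0; 0 -0.1 1.1 0 0; 0 -0.1 1.1 0 0"}}

```text
t: 3.95
eef_pos: [0.6464, -0.0679, 0.0735]
tool_rot: [-0.001, 0.707, 0.707, -0.0]
wrist_force: [-0.7, 0.1, -0.1]
opening: 0.005
grasp_force: 0.0
```

Request:
{"api": "send_rows", "payload": {"plan": "0 0 0.1 0 0; 0 0 0.2 0 0; 0 0 0.3 0 0; 0 0 0.4 0 0; 0 0 0.5 0 0; 0 0 0.5 0 0"}}

```text
t: 4.55
eef_pos: [0.6469, -0.068, 0.0695]
tool_rot: [-0.0, 0.707, 0.707, -0.0]
wrist_force: [0.7, 0.5, 0.2]
opening: 0.008
grasp_force: 0.0
```

Request:
{"api": "send_rows", "payload": {"plan": "0 0 0.1 0 0; 0 0 0.1 0 0; 0 0 0.2 0 0; 0 0 0.2 0 0"}}

```text
t: 4.95
eef_pos: [0.6469, -0.068, 0.0675]
tool_rot: [-0.0, 0.707, 0.707, -0.0]
wrist_force: [0.4, 0.1, -0.4]
opening: 0.007
grasp_force: 0.0
```

Run:
```python
from h import *
p=env.camera("side");i=p["img"][130:270,190:400,::-1];cv2.imwrite("pics/s1.png",cv2.resize(i,None,fx=3.8,fy=3.8))
```

```text
(no output)
```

View pics/s1.png

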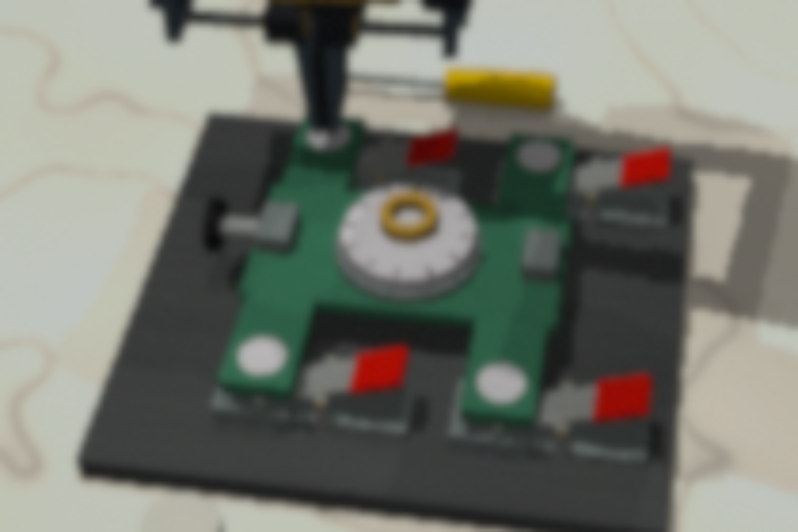

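The side view shows the shut fingers right over the far-right spot at (325,135), apparently just touching or a hair above it. I'll keep going down in small steps.

Request:
{"api": "send_rows", "payload": {"plan": "0.2 0 0.1 0 0; 0.2 0 0.2 0 0; 0.2 0 0.3 0 0; 0.2 0 0.3 0 0"}}

```text
t: 5.4
eef_pos: [0.6469, -0.066, 0.0644]
tool_rot: [-0.0, 0.707, 0.707, -0.0]
wrist_force: [-0.6, 0.3, 0.3]
opening: 0.006
grasp_force: 0.0
```

Request:
{"api": "send_rows", "payload": {"plan": "0 0 0.1 0 0; 0 0 0.2 0 0; 0 0 0.2 0 0"}}

```text
t: 5.7
eef_pos: [0.6469, -0.066, 0.0625]
tool_rot: [-0.0, 0.707, 0.707, -0.0]
wrist_force: [-0.5, -0.3, -0.8]
opening: 0.007
grasp_force: 0.0
```

Run:
```python
from h import *
p=env.camera("side");K,R,t=p["K"],p["R"],p["t"]
v,u=np.mgrid[:400,:640];z=p["range_z"]
c=np.stack([(u-K[0,2])*z/K[0,0],(v-K[1,2])*z/K[1,1],z],-1);W=(c-t)@R
for col in (272,275,278):
    for r in range(152,176,2):print(col,r,p["img"][r,col],np.round(W[r,col],4))
for n,x,y in [("fl",.658,.110),("nl",.530,.116),("nr",.519,-.062),("fr",.648,-.067)]:
    a=(np.hypot(W[...,0]-x,W[...,1]-y)<.008)&(z>0);print(n,a.sum(),np.round(np.percentile(W[a][:,2],[10,50,90]),4))
i=p["img"][140:190,240:320,::-1];cv2.imwrite("pics/s2.png",cv2.resize(i,None,fx=9,fy=9,interpolation=cv2.INTER_CUBIC))
```

```text
272 152 [21 26 28] [ 0.6506 -0.0455  0.1161]
272 154 [23 28 31] [ 0.6516 -0.0483  0.1081]
272 156 [23 28 31] [ 0.6518 -0.0472  0.1031]
272 158 [25 29 33] [ 0.6521 -0.047   0.0975]
272 160 [26 31 34] [ 0.6526 -0.0474  0.0912]
272 162 [26 33 35] [ 0.6529 -0.0469  0.0857]
272 164 [37 44 45] [ 0.6529 -0.0452  0.0812]
272 166 [67 74 72] [ 0.6535 -0.0462  0.0742]
272 168 [76 93 84] [ 0.6569 -0.0599  0.0555]
272 170 [33 61 47] [ 0.6554 -0.051   0.0574]
272 172 [30 62 46] [ 0.6547 -0.0462  0.0557]
272 174 [32 65 49] [ 0.6538 -0.0399  0.0553]
275 152 [19 21 24] [ 0.6452 -0.0516  0.1115]
275 154 [18 20 23] [ 0.645  -0.0491  0.1079]
275 156 [16 18 20] [ 0.6454 -0.0492  0.102 ]
275 158 [15 18 19] [ 0.6463 -0.0517  0.0939]
275 160 [16 16 17] [ 0.6455 -0.0464  0.0927]
275 162 [15 16 18] [ 0.6462 -0.0481  0.0852]
275 164 [15 15 17] [ 0.6477 -0.0534  0.0744]
275 166 [39 39 40] [ 0.6477 -0.0514  0.0701]
275 168 [65 68 66] [ 0.6494 -0.0579  0.0579]
275 170 [35 52 42] [ 0.6488 -0.0529  0.0563]
275 172 [23 49 36] [ 0.6482 -0.0486  0.054 ]
275 174 [24 50 38] [ 0.6468 -0.04    0.0558]
278 152 [27 33 37] [ 0.6375 -0.0468  0.1161]
278 154 [27 33 36] [ 0.638  -0.0475  0.1097]
278 156 [28 33 37] [ 0.6384 -0.0481  0.1034]
278 158 [30 35 38] [ 0.6386 -0.0472  0.0984]
278 160 [30 35 38] [ 0.6384 -0.0447  0.0947]
278 162 [28 34 37] [ 0.6395 -0.0487  0.0852]
278 164 [35 39 42] [ 0.6398 -0.0484  0.0794]
278 166 [53 54 56] [ 0.6399 -0.0474  0.0743]
278 168 [58 64 61] [ 0.6429 -0.0607  0.0559]
278 170 [29 48 38] [ 0.642  -0.0541  0.0558]
278 172 [21 44 33] [ 0.6411 -0.0479  0.0552]
278 174 [21 46 33] [ 0.6398 -0.0396  0.0568]
fl 35 [0.0552 0.0561 0.0579]
nl 39 [0.055  0.0567 0.0577]
nr 26 [0.0549 0.0562 0.0576]
fr 10 [0.0557 0.1457 0.1537]
```

View pics/s2.png

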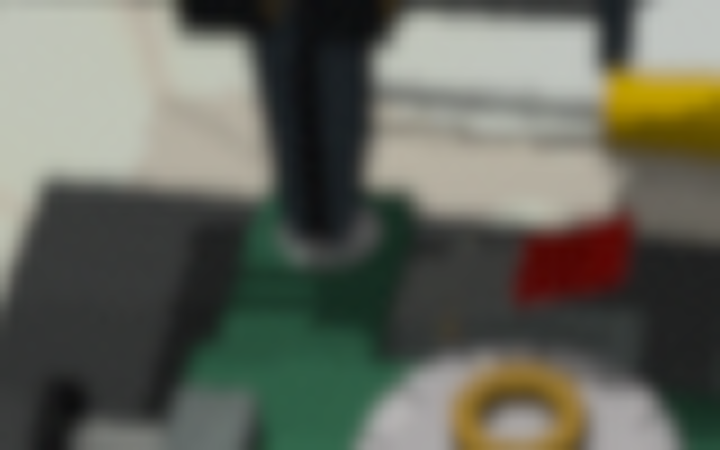

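The tips stand above the spot, at about z 0.066 with the spot at 0.057, so the shut fingers reach less far than stated. I'll keep going down.

Request:
{"api": "send_rows", "payload": {"plan": "0 0 0.1 0 0; 0 0 0.2 0 0; 0 0 0.3 0 0; 0 0 0.3 0 0"}}

```text
t: 6.15
eef_pos: [0.6469, -0.066, 0.0594]
tool_rot: [-0.0, 0.707, 0.707, -0.0]
wrist_force: [0.4, -0.2, 0.2]
opening: 0.004
grasp_force: 0.0
```

Request:
{"api": "send_rows", "payload": {"plan": "0 0 0.1 0 0; 0 0 0.2 0 0; 0 0 0.2 0 0"}}

```text
t: 6.45
eef_pos: [0.6469, -0.066, 0.0574]
tool_rot: [-0.0, 0.707, 0.707, -0.0]
wrist_force: [-0.6, 0.2, -0.4]
opening: 0.004
grasp_force: 0.0
```

Request:
{"api": "send_rows", "payload": {"plan": "0 0 0.1 0 0; 0 0 0.1 0 0"}}

```text
t: 6.65
eef_pos: [0.6469, -0.066, 0.0565]
tool_rot: [-0.0, 0.707, 0.707, -0.0]
wrist_force: [-0.8, 0.1, -0.3]
opening: 0.005
grasp_force: 0.0
```

Run:
```python
from h import *
s=env.state();print(s["eef_pos"],s["wrist_force"],np.round(s["ft_torque"],2))
p=env.camera("side");K,R,t=p["K"],p["R"],p["t"]
a=R@np.array([s["eef_pos"][0],s["eef_pos"][1],s["eef_pos"][2]-.014])+t;print((K@a/a[2])[:2])
for z in (.05,.058,.07): 
  a=R@np.array([.6469,-.066+.016,z])+t;print(z,(K@a/a[2])[:2])
q=env.camera("scene")
A=[cv2.resize(p["img"][140:190,240:320,::-1],None,fx=9,fy=9),cv2.resize(q["img"][170:300,200:400,::-1],(720,468))]
cv2.imwrite("pics/s3.png",cv2.resize(np.vstack(A),None,fx=.65,fy=.65))
```

```text
[ 0.64692945 -0.06600719  0.05650073] [-0.78896658  0.13989793 -0.29664523] [-0.05 -0.01  0.03]
[276.96262365 170.63604286]
0.05 [275.76669701 172.90523557]
0.058 [275.56103042 170.34669093]
0.07 [275.24790429 166.45132213]
```

View pics/s3.png

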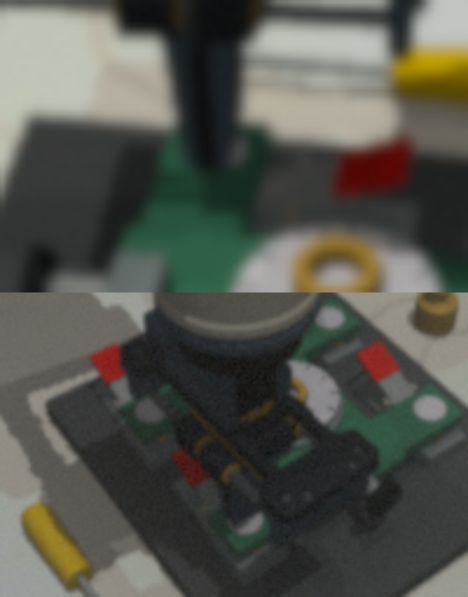

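The tips are still a few mm above the spot (side row about 168; the surface is at about 170), and nothing is touching. Going on.

Request:
{"api": "send_rows", "payload": {"plan": "0 0 0.1 0 0; 0 0 0.2 0 0; 0 0 0.2 0 0"}}

```text
t: 7.05
eef_pos: [0.6469, -0.066, 0.0545]
tool_rot: [-0.0, 0.707, 0.707, -0.0]
wrist_force: [0.3, -0.4, 0.4]
opening: 0.003
grasp_force: 0.0
```

Request:
{"api": "send_rows", "payload": {"plan": "0 0 0.1 0 0; 0 0 0.1 0 0"}}

```text
t: 7.25
eef_pos: [0.6469, -0.066, 0.0535]
tool_rot: [-0.0, 0.707, 0.707, -0.0]
wrist_force: [0.6, 0.4, 0.3]
opening: 0.005
grasp_force: 0.0
```

Request:
{"api": "send_rows", "payload": {"plan": "0 0 0.1 0 0; 0 0 0.1 0 0"}}

```text
t: 7.45
eef_pos: [0.647, -0.066, 0.0525]
tool_rot: [-0.0, 0.707, 0.707, -0.0]
wrist_force: [0.0, 1.2, -1.0]
opening: 0.003
grasp_force: 0.0
```

Request:
{"api": "send_rows", "payload": {"plan": "0 0 0.1 0 0; 0 0 0.1 0 0"}}

```text
t: 7.65
eef_pos: [0.6469, -0.066, 0.0515]
tool_rot: [-0.0, 0.707, 0.707, -0.0]
wrist_force: [0.6, 1.2, -0.3]
opening: 0.006
grasp_force: 0.0
```

Request:
{"api": "send_rows", "payload": {"plan": "0 0 0.1 0 0; 0 0 0.1 0 0"}}

```text
t: 7.85
eef_pos: [0.6469, -0.066, 0.0505]
tool_rot: [-0.0, 0.707, 0.707, -0.0]
wrist_force: [0.1, 0.1, 0.3]
opening: 0.005
grasp_force: 0.0
```

Run:
```python
from h import *
p=env.camera("side");K,R,t=p["K"],p["R"],p["t"]
v,u=np.mgrid[:400,:640];z=p["range_z"]
W=(np.stack([(u-K[0,2])*z/K[0,0],(v-K[1,2])*z/K[1,1],z],-1)-t)@R
for col in (272,275,278,282):
    for r in range(162,178,1):print(col,r,p["img"][r,col],np.round(W[r,col],4))
g=p["img"].astype(int);green=(g[...,1]>g[...,0]+15)&(z>0)
for n,x,y in [("fl",.655,.075),("nl",.527,.080),("nr",.521,-.03),("fr",.650,-.04)]:
    a=green&(np.hypot(W[...,0]-x,W[...,1]-y)<.015);print(n,a.sum(),np.round(np.median(W[a][:,2]),4))
```

```text
272 162 [26 31 34] [ 0.6533 -0.0489  0.0839]
272 163 [26 32 35] [ 0.653  -0.0467  0.0828]
272 164 [26 33 35] [ 0.653  -0.0459  0.0806]
272 165 [27 35 37] [ 0.6538 -0.0485  0.0752]
272 166 [28 37 38] [ 0.6543 -0.0497  0.071 ]
272 167 [27 39 39] [ 0.6536 -0.0458  0.0716]
272 168 [28 41 39] [ 0.6543 -0.0482  0.0663]
272 169 [27 43 39] [ 0.6543 -0.0469  0.0644]
272 170 [26 44 38] [ 0.6544 -0.0467  0.0614]
272 171 [23 44 35] [ 0.6546 -0.0466  0.0584]
272 172 [21 45 33] [ 0.6547 -0.0459  0.0559]
272 173 [24 51 37] [ 0.6541 -0.0422  0.0563]
272 174 [30 63 46] [ 0.6537 -0.0397  0.0554]
272 175 [36 73 54] [ 0.653  -0.0354  0.0564]
272 176 [37 79 57] [ 0.6522 -0.0307  0.0578]
272 177 [40 82 61] [ 0.6523 -0.0304  0.055 ]
275 162 [15 16 18] [ 0.6467 -0.0505  0.0831]
275 163 [13 14 16] [ 0.6465 -0.0485  0.0818]
275 164 [14 15 16] [ 0.6468 -0.0491  0.0782]
275 165 [14 16 17] [ 0.6476 -0.052   0.0725]
275 166 [12 13 14] [ 0.6474 -0.05    0.0713]
275 167 [14 15 17] [ 0.6474 -0.0493  0.0689]
275 168 [14 15 15] [ 0.6477 -0.0496  0.0655]
275 169 [13 17 17] [ 0.6475 -0.048   0.0639]
275 170 [18 26 23] [
[... 1133 characters left out ...]
-0.0776  0.0571]
282 164 [40 54 47] [ 0.6354 -0.0743  0.0569]
282 165 [42 56 48] [ 0.6355 -0.0739  0.0542]
282 166 [39 53 46] [ 0.6344 -0.0673  0.057 ]
282 167 [31 49 39] [ 0.6336 -0.062   0.0587]
282 168 [24 46 35] [ 0.6336 -0.0613  0.0562]
282 169 [22 44 33] [ 0.6331 -0.0574  0.0566]
282 170 [22 44 33] [ 0.6329 -0.0558  0.055 ]
282 171 [22 43 33] [ 0.6325 -0.0528  0.0546]
282 172 [23 43 32] [ 0.6317 -0.0474  0.0565]
282 173 [23 43 33] [ 0.6316 -0.0463  0.0544]
282 174 [25 43 33] [ 0.631  -0.0424  0.055 ]
282 175 [27 44 35] [ 0.6303 -0.0375  0.0565]
282 176 [28 45 36] [ 0.6299 -0.0346  0.0561]
282 177 [31 47 39] [ 0.6302 -0.0357  0.0519]
fl 112 0.0561
nl 123 0.0561
nr 99 0.0562
fr 98 0.0563
```

By depth the tips are at about 0.059, just above the surface. Continuing in 1 mm steps.

Request:
{"api": "send_rows", "payload": {"plan": "0 0 0.1 0 0; 0 0 0.1 0 0"}}

```text
t: 8.1
eef_pos: [0.6471, -0.066, 0.05]
tool_rot: [0.0, 0.707, 0.707, 0.0]
wrist_force: [-1.7, -0.0, 6.1]
opening: 0.004
grasp_force: 3.1
```

Request:
{"api": "send_rows", "payload": {"plan": "0 0 0.1 0 0; 0 0 0.1 0 0"}}

```text
t: 8.3
eef_pos: [0.6471, -0.066, 0.0499]
tool_rot: [0.0, 0.707, 0.707, 0.0]
wrist_force: [-6.6, 1.0, 19.5]
opening: 0.006
grasp_force: 9.8
```

Request:
{"api": "send_rows", "payload": {"plan": "0 0 0.1 0 0; 0 0 0.1 0 0"}}

```text
t: 8.5
eef_pos: [0.6472, -0.066, 0.0498]
tool_rot: [0.001, 0.707, 0.707, 0.0]
wrist_force: [-10.2, 1.4, 33.2]
opening: 0.004
grasp_force: 16.7
```

Far right is firm: 33 N with no sinking, contact at TCP z 0.050. Near right next.

Request:
{"api": "send_rows", "payload": {"plan": "0 0 -3.5 0 0; 0.2 -5 -3.5 0 0; 0.4 -10 -3.5 0 0; 0.4 -12.8 -3.5 0 0; 0.4 -12.8 -1 0 0; 0.4 -12.8 -0.5 0 0; 0.4 -12.8 -0.5 0 0"}}

```text
t: 9.2
eef_pos: [0.5191, -0.062, 0.0522]
tool_rot: [-0.0, 0.707, 0.707, -0.0]
wrist_force: [1.9, -0.2, 0.7]
opening: 0.005
grasp_force: 0.0
```

Request:
{"api": "send_rows", "payload": {"plan": "0 0 0.1 0 0; 0 0 0.2 0 0; 0 0 0.3 0 0; 0 0 0.3 0 0"}}

```text
t: 9.6
eef_pos: [0.5196, -0.062, 0.05]
tool_rot: [0.0, 0.707, 0.707, 0.0]
wrist_force: [0.9, 0.8, 0.5]
opening: 0.005
grasp_force: 0.9
```

Request:
{"api": "send_rows", "payload": {"plan": "0 0 0.1 0 0; 0 0 0.1 0 0"}}

```text
t: 9.8
eef_pos: [0.5196, -0.0621, 0.0498]
tool_rot: [0.001, 0.707, 0.707, 0.0]
wrist_force: [-4.8, 1.2, 24.0]
opening: 0.003
grasp_force: 12.0
```

Request:
{"api": "send_rows", "payload": {"plan": "0 0 0.1 0 0; 0 0 0.1 0 0"}}

```text
t: 10.0
eef_pos: [0.5196, -0.0621, 0.0497]
tool_rot: [0.001, 0.707, 0.707, 0.001]
wrist_force: [-9.4, 1.8, 44.6]
opening: 0.007
grasp_force: 22.4
```

Near right is firm too. Near left next.

Request:
{"api": "send_rows", "payload": {"plan": "0 0 -4.5 0 0; 5 0 -4.5 0 0; 10 0.3 -4.5 0 0; 15 0.7 -4.5 0 0; 17.9 1.1 -4 0 0; 17.9 1.1 -1 0 0; 17.9 1.1 -0.5 0 0; 17.9 1.1 -0.5 0 0"}}

```text
t: 10.8
eef_pos: [0.5292, 0.1166, 0.0521]
tool_rot: [-0.001, 0.707, 0.707, -0.001]
wrist_force: [-0.1, -0.9, 0.3]
opening: 0.005
grasp_force: 0.0
```

Request:
{"api": "send_rows", "payload": {"plan": "0 0 0.1 0 0; 0 0 0.2 0 0; 0 0 0.3 0 0; 0 0 0.4 0 0; 0 0 0.4 0 0"}}

```text
t: 11.3
eef_pos: [0.5303, 0.1168, 0.0489]
tool_rot: [0.0, 0.707, 0.707, 0.0]
wrist_force: [0.5, -1.8, 3.1]
opening: 0.006
grasp_force: 1.4
```

It's sinking at about 3 N. I'll press on to the stop.

Request:
{"api": "send_rows", "payload": {"plan": "0 0 0.1 0 0; 0 0 0.2 0 0; 0 0 0.3 0 0; 0 0 0.4 0 0; 0 0 0.4 0 0"}}

```text
t: 11.8
eef_pos: [0.5301, 0.117, 0.0453]
tool_rot: [0.0, 0.707, 0.707, 0.0]
wrist_force: [-3.6, -2.2, 20.6]
opening: 0.006
grasp_force: 10.1
```

Request:
{"api": "send_rows", "payload": {"plan": "0 0 0.1 0 0; 0 0 0.1 0 0; 0 0 0.1 0 0"}}

```text
t: 12.1
eef_pos: [0.5301, 0.117, 0.0451]
tool_rot: [0.0, 0.707, 0.707, 0.0]
wrist_force: [-7.1, -2.6, 36.8]
opening: 0.002
grasp_force: 18.7
```

Near left gives: it sank 5 mm and then stopped. Now its tab, aiming at (0.464, 0.121).

Request:
{"api": "send_rows", "payload": {"plan": "0 0 -3.5 0 0; 0.2 -3 -3.5 0 0; 0.4 -6.6 -3.5 0 0; 0.4 -6.6 -2.5 0 0; 0.4 -6.6 -1.8 0 0; 0.4 -6.6 -1.4 0 0; 0.4 -6.6 -1.4 0 0"}}

```text
t: 12.8
eef_pos: [0.4645, 0.121, 0.0569]
tool_rot: [-0.0, 0.707, 0.707, -0.0]
wrist_force: [0.2, -0.0, 0.0]
opening: 0.0
grasp_force: 0.0
```

Run:
```python
from h import *
s=env.state();print(s["eef_pos"],s["wrist_force"])
p=env.camera("side");i=p["img"][170:270,280:400,::-1];cv2.imwrite("pics/s4.png",cv2.resize(i,None,fx=5,fy=5))
```

```text
[0.46453773 0.12095855 0.0569137 ] [ 0.1559864  -0.03471467  0.0230978 ]
```

View pics/s4.png

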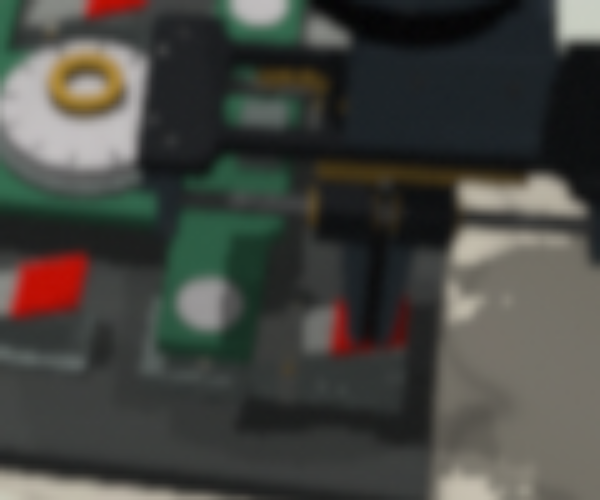

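The shut tips are centred over the near-left red tab (370,330). Pressing it down.

Request:
{"api": "send_rows", "payload": {"plan": "0 0 0.3 0 0; 0 0 0.6 0 0; 0 0 0.9 0 0; 0 0 1.2 0 0; 0 0 1.4 0 0; 0 0 1.6 0 0; 0 0 1.7 0 0; 0 0 1.7 0 0"}}

```text
t: 13.65
eef_pos: [0.464, 0.121, 0.0404]
tool_rot: [-0.0, 0.707, 0.707, -0.0]
wrist_force: [-0.1, -1.1, 0.9]
opening: 0.008
grasp_force: 0.0
```

Request:
{"api": "send_rows", "payload": {"plan": "0 0 0.1 0 0; 0 0 0.1 0 0"}}

```text
t: 13.85
eef_pos: [0.4641, 0.121, 0.0396]
tool_rot: [0.0, 0.707, 0.707, 0.0]
wrist_force: [-0.9, 0.1, 0.8]
opening: 0.007
grasp_force: 0.4
```

Request:
{"api": "send_rows", "payload": {"plan": "0 0 0.1 0 0; 0 0 0.1 0 0; 0 0 0.2 0 0; 0 0 0.2 0 0; 0 0 0.2 0 0"}}

```text
t: 14.35
eef_pos: [0.4641, 0.121, 0.0385]
tool_rot: [0.0, 0.707, 0.707, 0.0]
wrist_force: [-6.3, -1.3, 26.1]
opening: 0.002
grasp_force: 13.2
```

Hard stop at the flat height. Lifting clear and looking.

Request:
{"api": "send_rows", "payload": {"plan": "0 0 -4 0 0; 0 0 -9 0 0; 0 0 -14 0 0; 0 -3 -18 0 0; 0 -3 -18 0 0; 0 -3 -18 0 0"}}

```text
t: 14.95
eef_pos: [0.4343, 0.1211, 0.2183]
tool_rot: [0.001, 0.707, 0.707, 0.001]
wrist_force: [1.8, -0.2, -0.5]
opening: 0.002
grasp_force: 0.0
```

Run:
```python
from h import *
s=env.state();print(s["t"],s["eef_pos"],s["wrist_force"])
p=env.camera("side");i=p["img"][140:270,220:390,::-1];cv2.imwrite("pics/s5.png",cv2.resize(i,None,fx=4.5,fy=4.5))
K,R,t=p["K"],p["R"],p["t"];v,u=np.mgrid[:400,:640];z=p["range_z"]
W=(np.stack([(u-K[0,2])*z/K[0,0],(v-K[1,2])*z/K[1,1],z],-1)-t)@R
g=p["img"].astype(int);red=(g[...,0]>2*g[...,1])&(g[...,0]>60)&(z>0)
n,l,st,c=cv2.connectedComponentsWithStats(red.astype(np.uint8))
for k in range(1,n):
    if st[k,4]>25:print(c[k],np.round(np.median(W[l==k],0),4),np.round(np.percentile(W[l==k][:,2],[5,95]),4))
```

```text
14.95 [0.43431748 0.12105771 0.21832851] [ 1.78778069 -0.19201852 -0.52877549]
[495.48214286  21.08928571] [ 0.0227 -0.7887  0.1004] [-0.0639  0.1367]
[303.22580645 168.5483871 ] [ 0.584  -0.0623  0.0576] [0.051 0.063]
[359.55445545 174.11881188] [ 0.4537 -0.0565  0.0576] [0.0517 0.0621]
[289.74096386 226.45783133] [0.5936 0.114  0.057 ] [0.0184 0.063 ]
[354.48618785 238.24309392] [0.4606 0.1214 0.0451] [0.0179 0.0472]
```

View pics/s5.png

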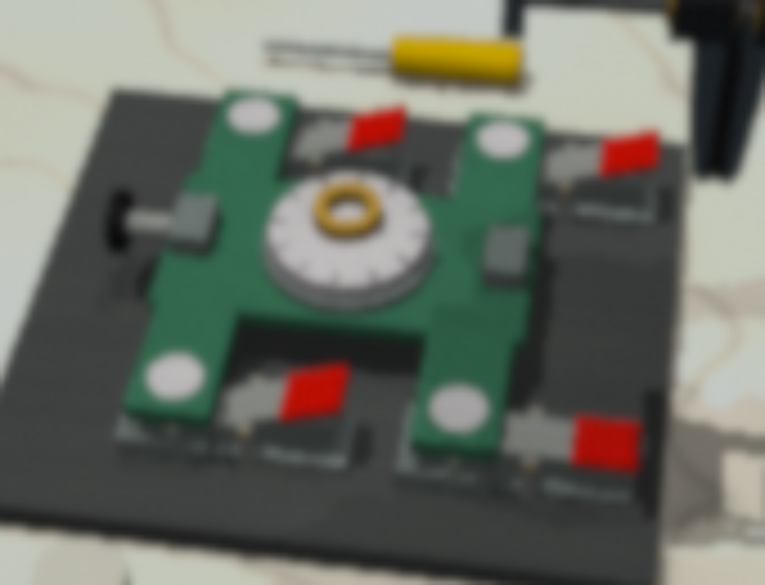

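The near-left tab (607,443) lies flat, about 12 mm below the others; the other three are up and the fixture and ring are in place. The arm is clear, so I'm handing it in.

```bash
python3 -c "
from cell import env
print(env.sign_off())"
```

```text
the job is handed in; nothing more can be done
None
```

The near-left corner was the one that rocked: it sank about 5 mm at roughly 3 N. I pressed its tab flat and left the other three up, moved clear and handed the job in at about 15 s. I didn't test the far-left corner, and sign-off returned no verdict.

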